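# Change the filter capsule on the balance and tare it in between

### The arm

A 6-joint arm with a two-finger parallel gripper is mounted at the origin on a cart in front of the work surface, level with it; the furniture and walls round the work are solid. World frame = base frame: x ahead of the robot, y to its left, z up, the work surface at z = 0. Lengths are in m, angles in rad, forces in N, time in s.
With the tool pointing down it reaches from about 0.35 to 0.775 m from the base axis. Payload 5.5 kg.
Tool frame: the origin (TCP) lies between the finger pads; the fingertips stand 8 mm ahead of it and the grasp point (between the pads) lies 11 mm behind it; z points along the fingers, y is the line along which they close (so a half turn about z gives the same grasp; the last joint's range is limited). The gripper opens to 85 mm and grips with 20 to 120 N. Pads are 22 mm wide; open, the fingers measure 114 mm over their backs; the gripper's body (76 mm by 85 mm) begins 54 mm behind the grasp point. The pads swing forward as they close: fully open they stand 13 mm farther back than shut.
Start: joints at [-1.255, 0.313, 0.046, 1.304, 0, 1.431], TCP at [0.253, -0.516, 0.239] pointing down, gripper open.
Joint ranges: [-2.76, 2.76], [-0.86, 1.69], [-1.03, 1.26], [-2.2, 2.34], [-1.47, 1.5], [-3.14, 3.14]. Speed limits (rad/s): [2.57, 2.57, 3.14, 3.14, 3.14, 3.14].

### API

Orientations are given as a unit quaternion [w, x, y, z].
In Python, from workcell import env gives the robot as it stands.
- The arm moves only by the tool move_arm, never from a script. Its argument "moves" is one flat list of numbers, 5 for each row, row after row: the shift along the world's x, y, z in m, then the turn about the world's z in rad, then the finger opening in m, from 0 to 0.0854. A call has 1 to 12 rows; each row is the pose to reach, as a shift and turn from the pose commanded when the call began; what a row does not reach only later rows make up. A row lasts 1/12 s, in which the tool goes at most 41.7 mm and 7.16 degrees, less where a joint would pass 70% of its speed; a pose out of reach is approached as far as the arm can. A call with a gripper value outside its range is refused whole. The fingers move at their own pace and stop on an object; "newtons" is the grip in N (left out, the last holds). Time passes only in rows, so rows that repeat a pose let the fingers close. It gives the time, the measured TCP pose, the force, the opening and the grip force at its end, in the units of the state.
- env.get_state(): the state, without advancing time (a new reading comes with each control period).
- env.read_camera(name): name is "scene" or "top"; returns a dict with "pixels" (384x512x3 uint8, red, green, blue), "camera_matrix" (3x3 intrinsics, pixels), "distortion" ([k1, k2, p1, p2, k3] as OpenCV has them; the pictures are not rectified), "rvec" (rotation vector, rad) and "tvec" (3), from world to camera coordinates, as OpenCV has them. Camera axes: x right, y down, z forward; pixel columns grow to the right and rows downward; lengths in m; the calibration is good to about 2 mm. A picture is of the moment at which its call begins. There is no depth.
- env.hand_in(): hands the job in; it is judged then, once.
The state is a dict: "clock": time; "joint_pos": joint angles; "qvel": joint speeds; "tau": joint torques, N m; "tcp_pos": TCP position; "orientation": TCP orientation; "wrist_force": force on the tool from outside, world axes, zero at the start; "ft_torque": the same for the moment, N m; "finger_gap": finger opening in m; "grip_force": force on a finger pad.
Only numpy, scipy, OpenCV 4.12 (cv2) and the standard library are available. Lean on these libraries where they do the work, as an engineer would, in place of code of your own. Each camera call takes 0.05 s, during which the arm holds its last target. There are 200 camera calls.

### The job

Weigh the next filter capsule: take the weighed capsule out of the cradle on the balance and lay it in the empty stand, then, with the cradle empty, press the balance's tare key (the long bar key) fully down and let it come back up, and only then lay the capsule that lies loose on the bench gently in the balance's cradle, centred and resting on both V supports as the first one did. Do not press the small round power key, do not press the tare key while a capsule is in the cradle, leave the capsule already stored in the other stand where it is, and disturb nothing else on the bench.

Things in the scene. Friction and masses are not known exactly. Their poses are not given: they have to be found in the camera images.
- balance: bench balance, white and grey, 170 mm deep (x) by 160 mm wide (y), fixed to the bench for this task; origin under its middle at bench level, x points away from the operator's side, z up. Front ledge with keys and a small display (top 41 mm up), behind it the raised part with the pan (body top 52 mm, pan plate top 60 mm). The pan floats on a stiff spring (under 1 mm travel under a capsule).
- pan: the balance's stainless pan, 106 x 124 mm, top 60 mm above the bench, with the cradle on it: two aluminium V supports, each 10 mm wide, 40 mm apart along the balance's y. Origin at bench level below the pan's middle.
- cradle_seat (a point): where a capsule's middle lies when it rests in the balance's cradle: 100 mm above the bench; the capsule's long axis lies along this frame's y. The V arms stand 21 mm (26 mm outside) either side of the axis and end 12 mm below it, so grip the capsule at or above its axis.
- tare_key (a joint): travel of the tare key, m: 0 up, 0.005 fully down; a spring brings it back; fully down takes 4 N. Key axis vertical.
- tare_key_top (a point): middle of the top of the tare key, the long bar key (22 x 48 mm, long along the balance's y) at the left end of the front ledge, about 52 mm above the bench and 8 mm proud of its bezel when up.
- power_key (a joint): travel of the power key, m: 0 up, 0.005 down. Not to be pressed.
- power_key_top (a point): middle of the top of the power key, the small round key (18 mm across) at the right end of the front ledge, 106 mm from the tare key.
- stand_free: aluminium capsule stand, fixed, empty at the start: base 60 x 80 x 8 mm with two V supports like the cradle's; origin under its middle. It may stand at either side of the balance.
- stand_free_seat (a point): where a capsule's middle lies when it rests in the empty stand: 65 mm above the bench, the capsule's long axis along this frame's y; V arms as in the cradle.
- stand_used: the other stand, identical, fixed; it holds the stored capsule, whose middle is 65 mm above the bench.
- capsule_weighed: white in-line filter capsule with two coloured bands and a hose nipple at each end, 104 mm long, largest diameter 48 mm over the middle 52 mm, about 0.12 kg; all three capsules look alike. It lies in the balance's cradle at the start. Long axis = its y (either end may point either way); origin on its side, 22 mm from the axis.
- capsule_weighed_mid (a point): middle of the weighed capsule, on its axis.
- capsule_next: white in-line filter capsule with two coloured bands and a hose nipple at each end, 104 mm long, largest diameter 48 mm over the middle 52 mm, about 0.12 kg; all three capsules look alike. It lies loose on the bench at the start, axis 24 mm above the bench, at any yaw. Long axis = its y; origin on its side, 22 mm from the axis.
- capsule_next_mid (a point): middle of the loose capsule, on its axis.
- capsule_stored: white in-line filter capsule with two coloured bands and a hose nipple at each end, 104 mm long, largest diameter 48 mm over the middle 52 mm, about 0.12 kg; all three capsules look alike. It lies in the used stand and stays there; origin on its side, 22 mm from the axis.
- wash_bottle: closed bottle, 68 mm diameter, 153 mm high, behind, right of the balance; origin under its middle. Bystander.
- wipes_box: box of wipes 65 x 125 x 111 mm at the back right; origin under its middle. Bystander.
- calibration_mass: brass 200 g mass with a knob, 30 mm diameter, 53 mm high, behind the place left of the balance; origin under its middle. Bystander.
- log_book: closed book 105 x 172 x 15 mm lying at the left end of the bench; origin under its middle. Bystander.
- tweezers: tweezers 115 x 14 x 9 mm lying beside the book; origin under the middle. Bystander.
- pen_blue: pen 140 x 10 x 12 mm lying on the book; origin under the middle. Bystander.
- ptfe_tape: roll of tape, 48 mm diameter, 13 mm high, left of the balance at the back; origin under its middle. Bystander.

How it is judged:
On the way, in this order (a step that is already met when the one before it is completed fails the run):
1. the weighed capsule lies released in the empty stand (x of capsule_weighed_mid in the frame of stand_free_seat between -0.006 and 0.006 m and y of capsule_weighed_mid in the frame of stand_free_seat between -0.015 and 0.015 m and z of capsule_weighed_mid in the frame of stand_free_seat between -0.006 and 0.006 m and angle between the y axis of capsule_weighed and the y axis of stand_free_seat, either way round below 0.15 rad and linear speed of capsule_weighed below 0.02 m/s and contact force between capsule_weighed and the arm below 0.05 N and contact force between capsule_weighed and the fingers below 0.05 N), for 0.2 s.
2. the tare key is fully down while the cradle is empty (value of joint tare_key above 0.0042 m and distance between each of capsule_weighed_mid, capsule_next_mid and cradle_seat above 0.09 m), for 0.05 s.
3. the tare key is back up, the cradle still empty (value of joint tare_key below 0.0008 m and distance between each of capsule_weighed_mid, capsule_next_mid and cradle_seat above 0.09 m), for 0.1 s.
4. the next capsule lies released in the balance's cradle (x of capsule_next_mid in the frame of cradle_seat between -0.006 and 0.006 m and y of capsule_next_mid in the frame of cradle_seat between -0.015 and 0.015 m and z of capsule_next_mid in the frame of cradle_seat between -0.006 and 0.006 m and angle between the y axis of capsule_next and the y axis of cradle_seat, either way round below 0.15 rad and linear speed of capsule_next below 0.02 m/s and contact force between capsule_next and the arm below 0.05 N and contact force between capsule_next and the fingers below 0.05 N), for 0.2 s.
At the end, for the whole second after the job is handed in: Weighed capsule at rest in the formerly empty stand, next capsule at rest in the balance cradle, both released: middle within 6 mm across and in height and 15 mm along of the seat, axis within 0.15 rad; tare key up; stored capsule moved under 12 mm (all of step 1 and all of step 4 and value of joint tare_key below 0.0008 m and distance of capsule_stored from where it was at the start of the episode below 0.012 m); the robot touches nothing.
It fails at once if the power key is pressed more than half down (value of joint power_key above 0.0025 m).
It fails at once if the tare key is pressed more than half down while a capsule is in the cradle (value of joint tare_key above 0.0025 m and (not (distance between capsule_weighed_mid and cradle_seat above 0.09 m) or not (distance between capsule_next_mid and cradle_seat above 0.09 m))).
It fails at once if the pan is loaded with more than 20 N (set down hard, dropped or pressed) (contact force between pan and anything else above 20 N).
It fails at once if the stored capsule is shifted more than 20 mm (distance of capsule_stored from where it was at the start of the episode above 0.02 m).
It fails at once if a bystander is shifted more than 30 mm or tipped over (distance of any of wash_bottle, wipes_box, calibration_mass, log_book, tweezers, pen_blue, ptfe_tape from where it was at the start of the episode above 0.03 m or angle between any of wash_bottle, wipes_box, calibration_mass's own z axis and vertical above 0.5 rad).
It also fails if it takes over 64 s, if anything falls off the work surface, if the arm or the gripper's body presses on something with over 40 N, if the wrist force passes 120 N, or if a joint passes its speed limit or range.

## Working session

There is one attempt and no reset: what is moved stays moved. The work goes in short steps, Python scripts to look and compute and a tool call to move; the robot and the scene stay as the last step left them, time stands still between calls to the robot, and variables do not carry over. Pictures are saved under pics/ and viewed, at most 12 in all, crops included, and the job is handed in when it is done.

Besides the shell and the picture viewer there is one more tool, called after "Emit:" as name(argument=value, ...), one argument or row to a line, values as JSON. move_arm: Moves the arm, as the interface text tells. Its arguments: {"type":"object","properties":{"moves":{"type":"array"},"newtons":{"type":"number"}},"required":["moves"]}

```bash
mkdir -p pics; cat > h.py <<'E'
import numpy as np, cv2
from workcell import env
def snap(n,f):
    c=env.read_camera(n); np.savez(f'pics/{f}.npz',**{k:np.array(v) for k,v in c.items()})
    cv2.imwrite(f'pics/{f}.png',cv2.cvtColor(c['pixels'],cv2.COLOR_RGB2BGR)); return c
def load(f): return np.load(f'pics/{f}.npz')
def w(c,uv,z):
    uv=np.array(uv,float).reshape(-1,1,2); R=cv2.Rodrigues(c['rvec'])[0]; t=np.array(c['tvec']).ravel()
    p=cv2.undistortPoints(uv,c['camera_matrix'],c['distortion'])[:,0]
    d=np.c_[p,np.ones(len(p))]@R; o=-R.T@t
    return o+d*((z-o[2])/d[:,2])[:,None]
def px(c,P): return cv2.projectPoints(np.array(P,float).reshape(-1,1,3),c['rvec'],c['tvec'],c['camera_matrix'],c['distortion'])[0][:,0]
E
python3 - <<'E'
from h import *
for n in('top','scene'):
    c=snap(n,n+'0'); R=cv2.Rodrigues(c['rvec'])[0]; print(n,-R.T@np.array(c['tvec']).ravel(),R[2],c['camera_matrix'][0][0])
print(env.get_state())
E
```

```text
top [0.35126242 0.03821331 1.21571619] [ 0.14300894  0.007743   -0.98969111] 410.2219031324399
scene [-0.10217116  0.67810558  0.59084713] [ 0.61314202 -0.6271586  -0.48034254] 353.1636413631656
{'clock': 0.1, 'joint_pos': array([-1.25460127e+00,  3.13951710e-01,  4.51097140e-02,  1.30358451e+00,
       -9.62922222e-06,  1.43121583e+00]), 'qvel': array([ 0.00060172, -0.00021223,  0.00137227,  0.00167865,  0.00082059,
       -0.00101908]), 'tau': array([ 1.42005865e-03, -4.81722057e+01,  2.99245906e+01,  1.25856537e-02,
       -2.00529271e-04, -7.09913408e-06]), 'tcp_pos': array([ 0.25295598, -0.51589428,  0.23849   ]), 'orientation': array([-8.11490987e-04,  9.74145437e-01,  2.25920345e-01, -7.66808623e-05]), 'wrist_force': array([-0.15947035,  0.03947157, -0.44500499]), 'ft_torque': array([-0.02246716, -0.01047921, -0.02212538]), 'grip_force': 0.0, 'finger_gap': 0.08547823695369336}
```

View pics/top0.png

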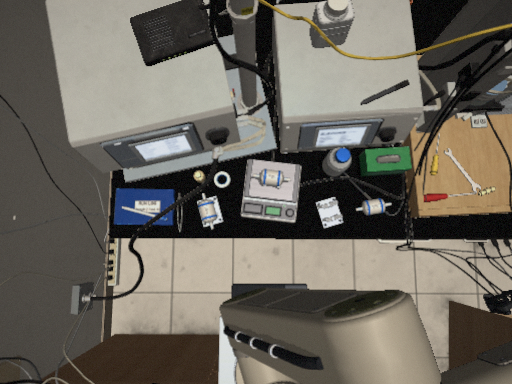

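View pics/scene0.png

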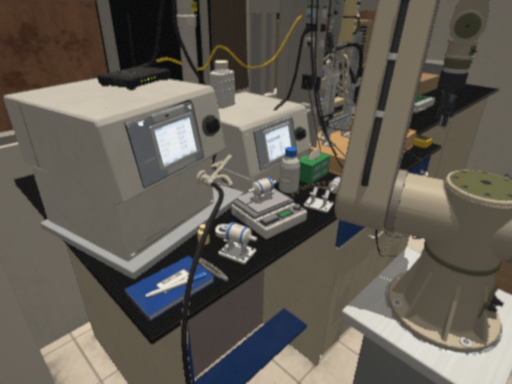

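Top view: stored capsule in the left stand at (208,210), balance at (271,190) with its capsule at (271,178), free stand at (330,211), and loose capsule at (373,206). Next I'll enlarge crops for measuring.

```bash
python3 - <<'E'
from h import *
a=cv2.imread('pics/top0.png')
cv2.imwrite('pics/c1.png',cv2.resize(a[145:235,235:400],None,fx=4.8,fy=4.8,interpolation=cv2.INTER_CUBIC))
b=cv2.imread('pics/scene0.png')
cv2.imwrite('pics/c2.png',cv2.resize(b[140:270,190:350],None,fx=4.6,fy=4.6,interpolation=cv2.INTER_CUBIC))
c=load('top0')
print(w(c,[(271,178)],.1),w(c,[(373,206)],.024),w(c,[(330,211)],.008),w(c,[(208,210)],.065))
E
```

```text
[[0.53180271 0.0107506  0.1       ]] [[ 0.46193354 -0.28716682  0.024     ]] [[ 0.44846474 -0.16484056  0.008     ]] [[0.44618792 0.18722016 0.065     ]]
```

View pics/c1.png

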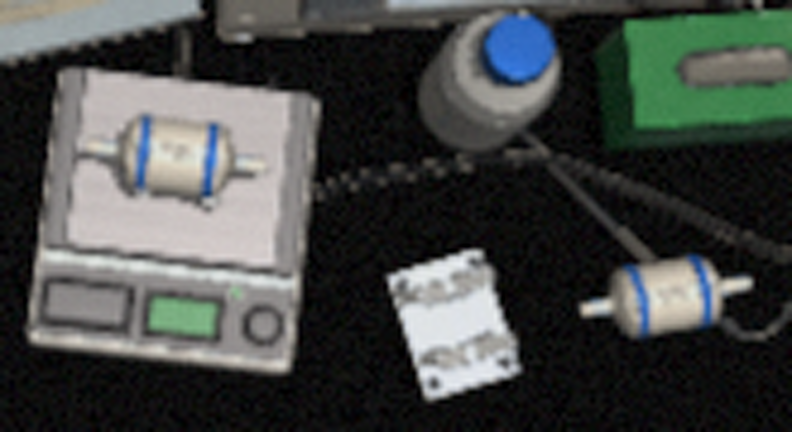

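View pics/c2.png

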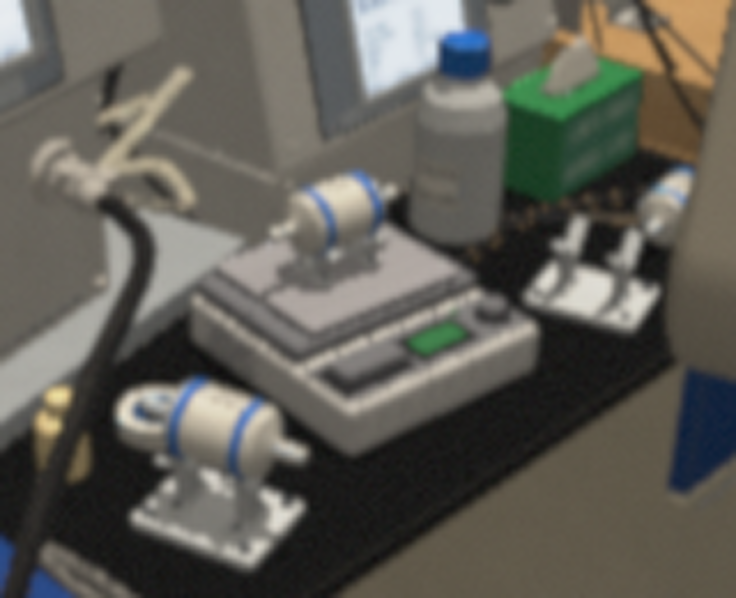

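c1 (4.8x, offset 235,145) shows, in crop pixels:
- Stand base corners: (387,273), (483,249), (521,376), (428,402)
- Weighed capsule tips: (80,148), (266,167)
- Loose capsule tips: (580,310), (752,283)
- Tare key: around (88,304)
- Power key: (264,325)

c2 shows the stored capsule on the left stand and the free stand on the right.

```bash
python3 - <<'E'
from h import *
c=load('top0'); np.set_printoptions(precision=4,suppress=True)
u=lambda L:[((x+.5)/4.8-.5+235,(y+.5)/4.8-.5+145) for x,y in L]
def ax(n,L,z):
    P=w(c,u(L),z); d=P[0]-P[1]; print(n,'mid',P.mean(0),'len',np.hypot(*d[:2]),'yaw of y axis',np.degrees(np.arctan2(-d[0],d[1])))
ax('weighed tips',[(80,148),(266,167)],.1); ax('w bands',[(143,155),(212,160)],.11)
ax('next tips',[(580,310),(752,283)],.024); ax('n bands',[(640,300),(710,288)],.035)
S=w(c,u([(387,273),(483,249),(521,376),(428,402)]),.008); print('stand',S.mean(0),[np.hypot(*(S[i]-S[i-1])[:2]) for i in range(4)])
d=S[0]+S[1]-S[2]-S[3]; e=S[0]+S[3]-S[1]-S[2]; print('long',np.degrees(np.arctan2(d[1],d[0])),'short',np.degrees(np.arctan2(e[1],e[0])))
ax('keys',[(88,304),(264,325)],.050)
B=w(c,u([(62,68),(320,97)]),.052);print('rear',B,np.hypot(*(B[0]-B[1])[:2]))
P=w(c,u([(80,72),(283,95),(276,266),(50,246)]),.06);print('pan',P)
ax('bottle cap',[(490,47),(550,47)],.153)
# scene check
s=load('scene0'); us=lambda L:[((x+.5)/4.6-.5+190,(y+.5)/4.6-.5+140) for x,y in L]
ax2=w(s,us([(525,292)]),.008); print('stand L corner scene',w(s,us([(525,292),(637,328)]),.008))
print('scene weighed tips',w(s,us([(272,232),(398,188)]),.1))
E
```

```text
weighed tips mid [0.5334 0.0118 0.1   ] len 0.10725405397741497 yaw of y axis -5.865416671627558
w bands mid [0.5318 0.0094 0.11  ] len 0.039329134608215924 yaw of y axis -4.15465508989829
next tips mid [ 0.4608 -0.2882  0.024 ] len 0.10565904822324002 yaw of y axis 9.014329497785939
n bands mid [ 0.4613 -0.2906  0.035 ] len 0.04273376758674411 yaw of y axis 9.815890219482748
stand [ 0.4448 -0.1628  0.008 ] [np.float64(0.08236948546919906), np.float64(0.06118246314155977), np.float64(0.08079446590376203), np.float64(0.059174736713219156)]
long 15.903706008581008 short 104.85054134742333
keys mid [0.4473 0.009  0.05  ] len 0.10498798090112527 yaw of y axis -6.735140338185763
rear [[ 0.5959  0.0773  0.052 ]
 [ 0.5782 -0.0778  0.052 ]] 0.15616461844062357
pan [[ 0.5917  0.0663  0.06  ]
 [ 0.5778 -0.055   0.06  ]
 [ 0.4752 -0.0498  0.06  ]
 [ 0.4869  0.0836  0.06  ]]
bottle cap mid [ 0.5865 -0.178   0.153 ] len 0.032930033642249994 yaw of y axis 0.005056142557835557
stand L corner scene [[ 0.4791 -0.127   0.008 ]
 [ 0.3964 -0.1443  0.008 ]]
scene weighed tips [[ 0.5441  0.057   0.1   ]
 [ 0.5302 -0.0454  0.1   ]]
```

Sizes check out: tips 104–107 mm, base 60x81 mm, keys 105 mm apart. First move: go above the weighed capsule.

Emit:
move_arm(
  moves=[0.02,0.03,0.01,0.08,0.0854,0.04,0.07,0.02,0.18,0.0854,0.06,0.11,0.03,0.28,0.0854,0.08,0.15,0.03,0.38,0.0854,0.1,0.19,0.03,0.48,0.08,0.12,0.23,0.03,0.58,0.075,0.14,0.265,0.03,0.68,0.07,0.16,0.3,0.03,0.78,0.07,0.18,0.335,0.03,0.88,0.07,0.2,0.37,0.03,0.96,0.07,0.215,0.405,0.03,1.005,0.07,0.23,0.435,0.03,1.005,0.07],
)

```text
clock: 1.1
tcp_pos: [0.4833, -0.0793, 0.2691]
orientation: [-0.0, 0.744, 0.668, -0.0]
wrist_force: [0.7, -0.4, 0.5]
finger_gap: 0.07
grip_force: 0.0
```

Emit:
move_arm(
  moves=[0.015,0.03,0,0,0.07,0.03,0.06,0,0,0.07,0.04,0.08,0,0,0.07,0.05,0.0925,0,0,0.07,0.05,0.0925,0,0,0.07,0.05,0.0925,0,0,0.07],
)

```text
clock: 1.6
tcp_pos: [0.5329, 0.0117, 0.2687]
orientation: [-0.0, 0.744, 0.668, -0.001]
wrist_force: [-0.2, -1.0, 0.4]
finger_gap: 0.0702
grip_force: 0.0
```

```bash
python3 - <<'E'
from h import *
c=snap('scene','s1'); s=env.get_state(); print({k:s[k] for k in('clock','tcp_pos','orientation','joint_pos','finger_gap','wrist_force')})
a=cv2.imread('pics/s1.png'); cv2.imwrite('pics/c3.png',cv2.resize(a[100:260,190:390],None,fx=3.6,fy=3.6,interpolation=cv2.INTER_CUBIC))
E
```

```text
{'clock': 1.65, 'tcp_pos': array([0.53260603, 0.01100005, 0.26882915]), 'orientation': array([-3.39397158e-04,  7.44731510e-01,  6.67363891e-01, -5.47845535e-04]), 'joint_pos': array([-1.29877396e-01,  2.24919088e-01,  4.59112301e-05,  1.34715223e+00,
       -3.88155467e-04,  1.55038818e+00]), 'finger_gap': 0.06941085890699393, 'wrist_force': array([-0.08050219,  0.56171431, -0.07434579])}
```

View pics/c3.png

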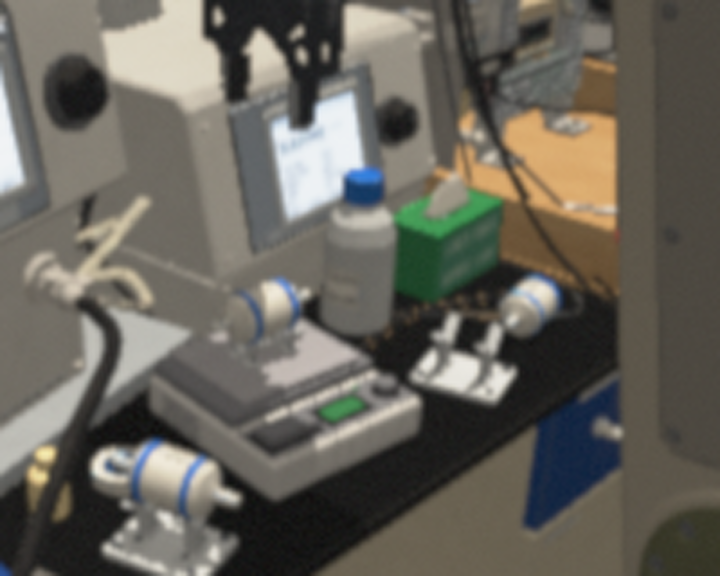

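c3 shows the fingers (tips near (238,95) and (300,120)) straddling above the weighed capsule at (268,308), with the way clear. Descending and gripping.

Emit:
move_arm(
  moves=[0,0,-0.03,0,0.07,0,0,-0.06,0,0.07,0,0,-0.09,0,0.07,0,0,-0.11,0,0.07,0,0,-0.13,0,0.07,0,0,-0.145,0,0.07,0,0,-0.155,0,0.07,0,0,-0.162,0,0.07,0,0,-0.167,0,0.07,0,0,-0.167,0,0.07],
)

```text
clock: 2.48
tcp_pos: [0.5327, 0.0106, 0.1019]
orientation: [-0.0, 0.745, 0.667, -0.0]
wrist_force: [-0.2, -0.6, 0.2]
finger_gap: 0.0698
grip_force: 0.0
```

Emit:
move_arm(
  moves=[0,0,0,0,0.06,0,0,0,0,0.054,0,0,0,0,0.05,0,0,0,0,0.046,0,0,0,0,0.042,0,0,0,0,0.042,0,0,0,0,0.042,0,0,0,0,0.042],
  newtons=25,
)

```text
clock: 3.15
tcp_pos: [0.5353, 0.0108, 0.1036]
orientation: [0.002, 0.745, 0.667, 0.002]
wrist_force: [5.7, -0.8, 2.9]
finger_gap: 0.0462
grip_force: 25.6
```

Emit:
move_arm(
  moves=[0.003,0,0.005,0,0.042,0.003,0,0.015,0,0.042,0.003,0,0.03,0,0.042,0.003,0,0.05,0,0.042,0.003,0,0.075,0,0.042,0.003,0,0.1,0,0.042,0.003,0,0.12,0,0.042,0.003,0,0.135,0,0.042,0.003,0,0.14,0,0.042,0.003,0,0.14,0,0.042],
  newtons=30,
)

```text
clock: 3.98
tcp_pos: [0.5359, 0.0112, 0.2434]
orientation: [0.0, 0.745, 0.667, 0.0]
wrist_force: [0.7, -0.5, -1.4]
finger_gap: 0.0462
grip_force: 31.0
```

```bash
python3 - <<'E'
from h import *
c=snap('scene','s2'); c=snap('top','t2');s=env.get_state(); print({k:s[k] for k in('clock','tcp_pos','orientation','finger_gap','wrist_force','grip_force')})
a=cv2.imread('pics/s2.png')[110:230,200:330];b=cv2.imread('pics/t2.png')[130:230,230:360]
f=lambda x:cv2.resize(x,(520,int(520*x.shape[0]/x.shape[1])),interpolation=cv2.INTER_CUBIC)[:380]
a,b=f(a)[:, :400],f(b)[:,:400]; n=min(len(a),len(b)); cv2.imwrite('pics/c4.png',np.hstack([a[:n],b[:n]]))
E
```

```text
{'clock': 4.0833, 'tcp_pos': array([0.53512742, 0.01124888, 0.2412927 ]), 'orientation': array([-8.63159935e-04,  7.44878371e-01,  6.67199325e-01, -7.27045056e-04]), 'finger_gap': 0.04624917289439411, 'wrist_force': array([-0.6298702 , -0.07204596, -1.17933975]), 'grip_force': 31.04900300502777}
```

View pics/c4.png

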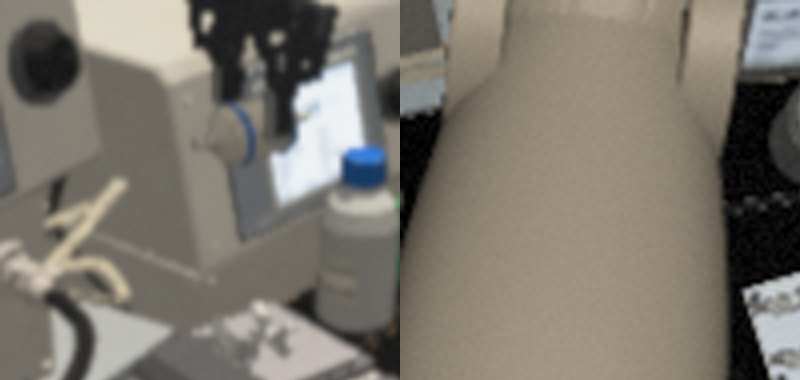

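c4: the capsule is held (left nipple at (195,143), right at (312,115)) and the cradle is empty. Checking where it sits in the hand.

```bash
python3 - <<'E'
from h import *
np.set_printoptions(precision=4,suppress=True)
s=load('s2'); L=[(x/4+200,y/4+110) for x,y in[(195,143),(312,115)]]
P=w(s,L,.238); print(P,P.mean(0),np.linalg.norm(P[0]-P[1])); P=w(s,L,.242); print(P.mean(0))
t=np.radians(83.7);a=np.array([np.cos(t),np.sin(t),0])*.052;m=np.array([.535,.011,.238])
print(np.array(L),px(s,[m+a,m-a]))
E
```

```text
[[ 0.5417  0.0594  0.238 ]
 [ 0.5237 -0.0383  0.238 ]] [0.5327 0.0106 0.238 ] 0.09936854600210572
[0.5255 0.0181 0.242 ]
[[248.75 145.75]
 [278.   138.75]] [[248.1414 146.1629]
 [277.0957 138.0394]]
```

Emit:
move_arm(
  moves=[-0.007,-0.014,0,-0.1,0.042,-0.015,-0.029,0,-0.2,0.042,-0.022,-0.043,0,-0.3,0.042,-0.03,-0.058,0,-0.4,0.042,-0.037,-0.072,0,-0.5,0.042,-0.045,-0.087,0,-0.6,0.042,-0.052,-0.101,0,-0.7,0.042,-0.06,-0.116,0,-0.8,0.042,-0.067,-0.13,0,-0.9,0.042,-0.075,-0.145,0,-1.0,0.042,-0.082,-0.16,0,-1.1,0.042,-0.09,-0.174,0,-1.192,0.042],
)

```text
clock: 5.08
tcp_pos: [0.4446, -0.1631, 0.2405]
orientation: [-0.001, 0.991, 0.132, -0.001]
wrist_force: [-0.3, -0.5, -1.3]
finger_gap: 0.0462
grip_force: 31.0
```

Emit:
move_arm(
  moves=[0,0,-0.01,0,0.042,0,0,-0.03,0,0.042,0,0,-0.06,0,0.042,0,0,-0.09,0,0.042,0,0,-0.11,0,0.042,0,0,-0.125,0,0.042,0,0,-0.135,0,0.042,0,0,-0.14,0,0.042,0,0,-0.14,0,0.042,0,0,-0.14,0,0.042],
)

```text
clock: 5.92
tcp_pos: [0.4462, -0.1628, 0.1024]
orientation: [-0.0, 0.991, 0.134, -0.0]
wrist_force: [-0.2, -0.2, -1.6]
finger_gap: 0.0459
grip_force: 31.1
```

```bash
python3 - <<'E'
from h import *
s=env.get_state(); print({k:s[k] for k in('clock','tcp_pos','orientation','joint_pos','wrist_force','grip_force')})
c=snap('scene','s3'); c=snap('top','t3')
a=cv2.imread('pics/s3.png')[130:230,250:380]; cv2.imwrite('pics/c5.png',cv2.resize(a,None,fx=6,fy=6,interpolation=cv2.INTER_CUBIC))
E
```

```text
{'clock': 5.9167, 'tcp_pos': array([ 0.44620306, -0.16277026,  0.10241704]), 'orientation': array([-2.80895899e-05,  9.90941119e-01,  1.34297049e-01, -3.24403518e-05]), 'joint_pos': array([-5.19032814e-01,  2.12481286e-01, -4.41306133e-01,  9.17094576e-01,
        5.13831757e-06,  2.35315174e+00]), 'wrist_force': array([-0.19381235, -0.18555843, -1.61048861]), 'grip_force': 31.097005605697632}
```

View pics/c5.png

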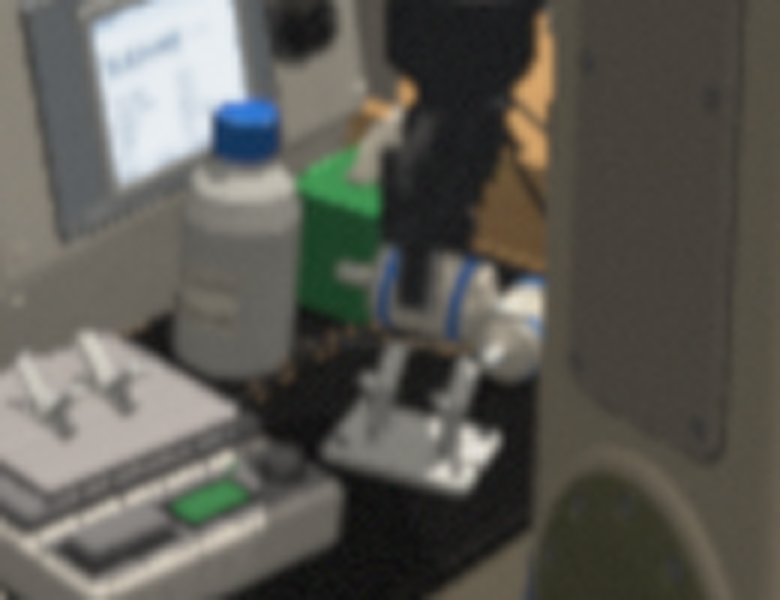

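c5: the capsule is at (430,290), over both V supports of the stand (tops near (390,355) and (462,370)) and aligned with it. Lowering.

Emit:
move_arm(
  moves=[0,0,-0.008,0,0.042,0,0,-0.015,0,0.042,0,0,-0.021,0,0.042,0,0,-0.026,0,0.042,0,0,-0.03,0,0.042,0,0,-0.032,0,0.042,0,0,-0.033,0,0.042,0,0,-0.033,0,0.042,0,0,-0.033,0,0.042],
)

```text
clock: 6.77
tcp_pos: [0.4456, -0.1623, 0.0706]
orientation: [-0.0, 0.991, 0.134, -0.0]
wrist_force: [-6.0, 4.4, 15.7]
finger_gap: 0.0459
grip_force: 32.5
```

Emit:
move_arm(
  moves=[0,0.001,0.001,0,0.042,-0.0005,0.002,0.001,0,0.042,-0.0005,0.003,0.001,0,0.042,-0.0005,0.003,0.001,0,0.042],
)

```text
clock: 7.1
tcp_pos: [0.4462, -0.1612, 0.0708]
orientation: [0.002, 0.991, 0.134, 0.0]
wrist_force: [-1.8, -4.9, 4.7]
finger_gap: 0.046
grip_force: 31.5
```

Emit:
move_arm(
  moves=[0,-0.0015,0,0,0.042,0,-0.0015,-0.001,0,0.042,0,-0.0015,-0.001,0,0.042],
)

```text
clock: 7.35
tcp_pos: [0.4462, -0.1615, 0.0706]
orientation: [0.0, 0.991, 0.134, 0.001]
wrist_force: [-3.7, 0.4, 15.8]
finger_gap: 0.046
grip_force: 32.5
```

Emit:
move_arm(
  moves=[0,0,0,0,0.048,0,0,0,0,0.052,0,0,0,0,0.06,0,0,0,0,0.07,0,0,0,0,0.07,0,0,0,0,0.07],
)

```text
clock: 7.85
tcp_pos: [0.4454, -0.1612, 0.069]
orientation: [-0.0, 0.991, 0.134, -0.0]
wrist_force: [-0.8, -0.5, -0.5]
finger_gap: 0.0698
grip_force: 0.0
```

Emit:
move_arm(
  moves=[0,0,0.005,0,0.07,0,0,0.02,0,0.07,0,0,0.04,0,0.07,0,0,0.07,0,0.07,0,0,0.1,0,0.07,0,0,0.12,0,0.07,0,0,0.12,0,0.07],
)

```text
clock: 8.43
tcp_pos: [0.448, -0.1627, 0.1942]
orientation: [0.002, 0.991, 0.134, 0.003]
wrist_force: [1.1, 0.5, 0.2]
finger_gap: 0.07
grip_force: 0.0
```

Emit:
move_arm(
  moves=[0,0.019,0,0.1,0.06,0,0.038,0,0.2,0.05,0,0.057,0,0.3,0.04,0,0.076,0,0.4,0.03,0,0.095,0,0.5,0.02,0,0.114,0,0.6,0.01,0,0.133,0,0.7,0,0,0.152,0,0.8,0,0.002,0.17,0,0.9,0,0.004,0.19,0,1.0,0,0.006,0.21,0,1.1,0,0.009,0.223,0,1.192,0],
)

```text
clock: 9.43
tcp_pos: [0.4539, 0.0631, 0.1889]
orientation: [-0.0, 0.743, 0.669, -0.0]
wrist_force: [-1.0, 0.0, -0.0]
finger_gap: 0.0
grip_force: 0.0
```

Emit:
move_arm(
  moves=[0,0,-0.02,0,0,0,0,-0.05,0,0,0,0,-0.08,0,0,0,0,-0.1,0,0,0,0,-0.1,0,0,0,0,-0.1,0,0],
)

```text
clock: 9.93
tcp_pos: [0.4532, 0.0617, 0.0884]
orientation: [-0.001, 0.745, 0.667, -0.001]
wrist_force: [0.5, -1.1, 1.3]
finger_gap: -0.0001
grip_force: 0.0
```

```bash
python3 - <<'E'
from h import *
s=env.get_state(); print({k:s[k] for k in('clock','tcp_pos','joint_pos','finger_gap','wrist_force')})
c=snap('scene','s4')
a=cv2.imread('pics/s4.png')[140:240,220:350]; cv2.imwrite('pics/c6.png',cv2.resize(a,None,fx=6,fy=6,interpolation=cv2.INTER_CUBIC))
E
```

```text
{'clock': 9.9333, 'tcp_pos': array([0.4532192 , 0.06166881, 0.08844585]), 'joint_pos': array([-4.05992325e-02,  1.98380658e-01, -4.99057873e-01,  8.76666511e-01,
        4.54664361e-05,  1.64017039e+00]), 'finger_gap': -7.398859531772298e-05, 'wrist_force': array([ 0.48470069, -1.09417585,  1.30481061])}
```

View pics/c6.png

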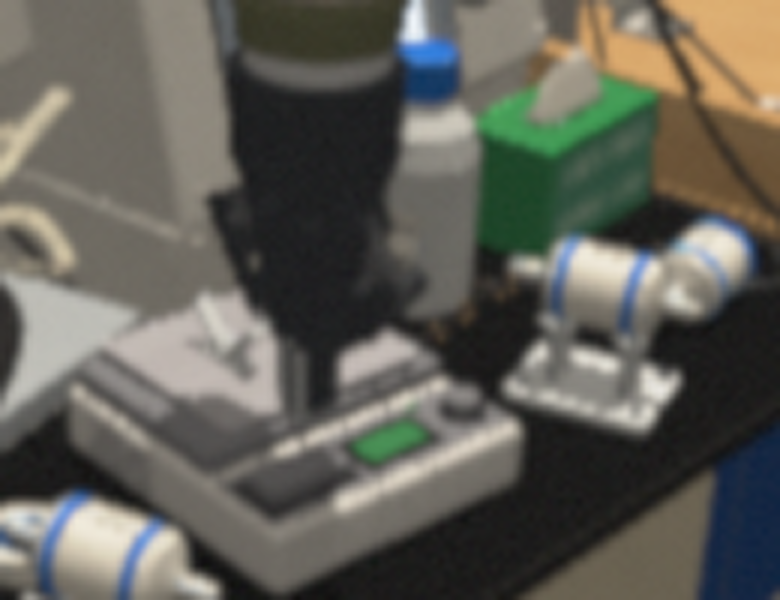

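c6: the weighed capsule lies seated in the stand at (605,290). The fingertips at (308,405) are above the tare key at (287,480).

```bash
python3 - <<'E'
from h import *
s=load('s4'); f=lambda x,y:((x+.5)/6-.5+220,(y+.5)/6-.5+140)
print(w(s,[f(288,474)],.052)); p=px(s,[[.4532,.0617,.052],[.4532,.0617,.0804]]); print((p-[219.5,139.5])*6-.5)
d=np.array([.0,.056]); 
# capsule in stand: tips
L=[f(508,265),f(700,308)]; P=w(s,L,.065); print(P,P.mean(0),np.linalg.norm(P[0]-P[1]))
E
```

```text
[[0.45241395 0.0726206  0.052     ]]
[[302.9260358  464.34724278]
 [304.78045314 412.32979407]]
[[ 0.49711674 -0.1454842   0.065     ]
 [ 0.39815044 -0.17975607  0.065     ]] [ 0.44763359 -0.16262014  0.065     ] 0.10473246744360329
```

Emit:
move_arm(
  moves=[0,0.004,-0.01,0,0,0,0.004,-0.02,0,0,0,0.004,-0.026,0,0,0,0.004,-0.03,0,0,0,0.004,-0.033,0,0,0,0.004,-0.034,0,0,0,0.004,-0.034,0,0,0,0.004,-0.034,0,0],
)

```text
clock: 10.65
tcp_pos: [0.4555, 0.0655, 0.0561]
orientation: [0.001, 0.745, 0.667, 0.001]
wrist_force: [1.2, 0.1, 4.2]
finger_gap: -0.0001
grip_force: 1.8
```

Emit:
move_arm(
  moves=[0,0,-0.001,0,0,0,0,-0.002,0,0,0,0,-0.002,0,0,0,0,-0.002,0,0],
)

```text
clock: 10.98
tcp_pos: [0.4555, 0.0655, 0.0553]
orientation: [0.001, 0.745, 0.667, 0.001]
wrist_force: [-3.1, 0.6, 18.6]
finger_gap: 0.0002
grip_force: 8.9
```

Bottomed out at 18.6 N. Raising the arm, then travelling to the loose capsule.

Emit:
move_arm(
  moves=[0,0,0.01,0,0,0,0,0.04,0,0,0,0,0.08,0,0,0,0,0.12,0,0,0,0,0.14,0,0,0,-0.03,0.14,0.05,0.02,0,-0.065,0.14,0.1,0.04,0,-0.1,0.14,0.15,0.06,0.002,-0.135,0.14,0.2,0.078,0.004,-0.17,0.14,0.25,0.078,0.006,-0.205,0.14,0.272,0.078,0.006,-0.24,0.14,0.272,0.078],
)

```text
clock: 11.98
tcp_pos: [0.4602, -0.1761, 0.1931]
orientation: [-0.0, 0.647, 0.762, 0.0]
wrist_force: [0.3, 0.5, -0.4]
finger_gap: 0.0783
grip_force: 0.0
```

Emit:
move_arm(
  moves=[0.001,-0.035,0,0,0.078,0.001,-0.07,0,0,0.078,0.002,-0.1,0,0,0.078,0.002,-0.114,0,0,0.078,0.002,-0.114,0,0,0.078,0.002,-0.114,0,0,0.078],
)

```text
clock: 12.48
tcp_pos: [0.462, -0.2882, 0.1927]
orientation: [-0.001, 0.648, 0.762, 0.0]
wrist_force: [0.6, 1.0, -0.4]
finger_gap: 0.0779
grip_force: 0.0
```

```bash
python3 - <<'E'
from h import *
s=env.get_state(); print({k:s[k] for k in('clock','tcp_pos','orientation','joint_pos','finger_gap','wrist_force')})
c=snap('scene','s5'); c=snap('top','t5')
a=cv2.imread('pics/s5.png')[130:230,250:360]; cv2.imwrite('pics/c7.png',cv2.resize(a,None,fx=5.4,fy=5.4,interpolation=cv2.INTER_CUBIC))
E
```

```text
{'clock': 12.4833, 'tcp_pos': array([ 0.46196323, -0.28824902,  0.19270314]), 'orientation': array([-9.55233372e-04,  6.48101103e-01,  7.61553666e-01,  2.48323091e-04]), 'joint_pos': array([-7.05577098e-01,  2.73883174e-01, -1.22899437e-01,  1.17592442e+00,
        4.95712926e-04,  7.04599926e-01]), 'finger_gap': 0.07790996717444176, 'wrist_force': array([ 0.60804238,  1.01861228, -0.4175616 ])}
```

View pics/c7.png

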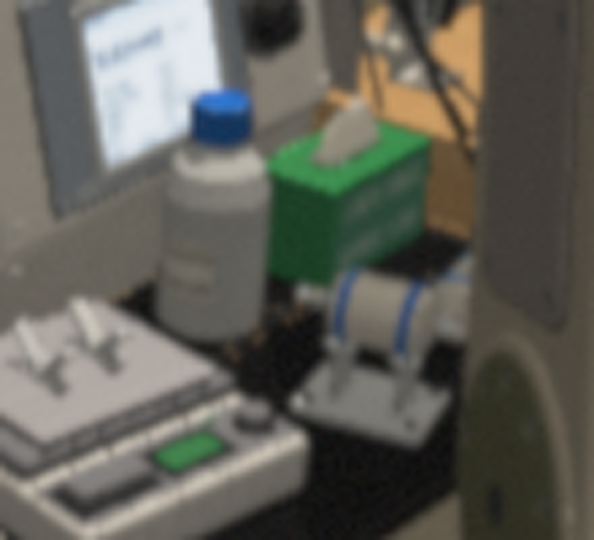

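c7: the weighed capsule is seated in the stand at (380,310), the cradle is empty at (65,345), and the loose capsule is undisturbed at (460,290). Descending.

Emit:
move_arm(
  moves=[0,0,-0.03,0,0.078,0,0,-0.06,0,0.078,0,0,-0.09,0,0.078,0,0,-0.115,0,0.078,0,0,-0.135,0,0.078,0,0,-0.15,0,0.078,0,0,-0.16,0,0.078,0,0,-0.165,0,0.078,0,0,-0.165,0,0.078],
)

```text
clock: 13.33
tcp_pos: [0.4623, -0.2871, 0.0277]
orientation: [-0.001, 0.647, 0.762, 0.0]
wrist_force: [-0.4, -0.3, -1.2]
finger_gap: 0.0782
grip_force: 0.0
```

Emit:
move_arm(
  moves=[0,0,0,0,0.065,0,0,0,0,0.056,0,0,0,0,0.05,0,0,0,0,0.046,0,0,0,0,0.042,0,0,0,0,0.042,0,0,0,0,0.042,0,0,0,0,0.042,0,0,0,0,0.042],
  newtons=30,
)

```text
clock: 14.08
tcp_pos: [0.4633, -0.289, 0.0298]
orientation: [0.001, 0.648, 0.762, 0.0]
wrist_force: [-0.6, 0.9, 5.3]
finger_gap: 0.0461
grip_force: 29.9
```

Emit:
move_arm(
  moves=[0,0,0.01,0,0.042,0,0,0.03,0,0.042,0,0,0.06,0,0.042,0,0,0.09,0,0.042,0,0,0.12,0,0.042,0,0,0.15,0,0.042,0,0,0.18,0,0.042,0,0,0.2,0,0.042,0,0,0.21,0,0.042,0,0,0.21,0,0.042],
)

```text
clock: 14.92
tcp_pos: [0.4635, -0.2893, 0.2414]
orientation: [0.003, 0.648, 0.762, 0.0]
wrist_force: [0.8, 0.5, -1.2]
finger_gap: 0.046
grip_force: 31.4
```

Emit:
move_arm(
  moves=[0.003,0.01,0,0,0.042,0.009,0.035,0,-0.03,0.042,0.015,0.06,0,-0.06,0.042,0.022,0.09,0,-0.09,0.042,0.029,0.12,0,-0.12,0.042,0.036,0.15,0,-0.15,0.042,0.043,0.18,0,-0.18,0.042,0.05,0.21,0,-0.21,0.042,0.058,0.24,0,-0.24,0.042,0.066,0.27,0,-0.272,0.042,0.071,0.29,0,-0.272,0.042,0.073,0.3,0,-0.272,0.042],
)

```text
clock: 15.92
tcp_pos: [0.5344, 0.015, 0.2359]
orientation: [-0.002, 0.744, 0.668, -0.001]
wrist_force: [-0.0, -0.6, -2.6]
finger_gap: 0.0458
grip_force: 31.4
```

```bash
python3 - <<'E'
from h import *
s=env.get_state(); print({k:s[k] for k in('clock','tcp_pos','orientation','finger_gap','wrist_force')})
c=snap('scene','s6')
a=cv2.imread('pics/s6.png')[110:230,200:330]; cv2.imwrite('pics/c8.png',cv2.resize(a,None,fx=5,fy=5,interpolation=cv2.INTER_CUBIC))
E
```

```text
{'clock': 15.9167, 'tcp_pos': array([0.53440592, 0.01503549, 0.23586368]), 'orientation': array([-0.00191613,  0.74383063,  0.66836459, -0.00104592]), 'finger_gap': 0.045842858070506164, 'wrist_force': array([-0.00715511, -0.6061584 , -2.57704299])}
```

View pics/c8.png

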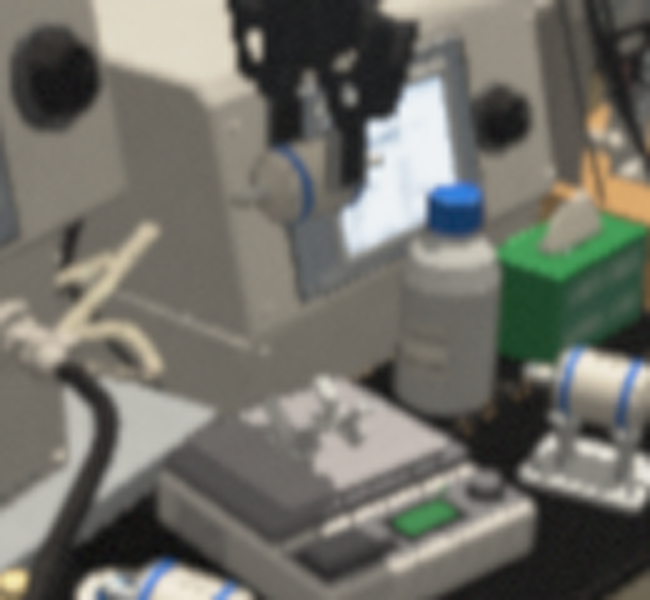

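c8: the capsule is held level above the cradle, nipple tips near (235,200) and (382,160), and the weighed capsule is still in its stand. Checking the alignment along the axis.

Emit:
move_arm(
  moves=[0,0,0,0,0.042,0,0,0,0,0.042],
)

```text
clock: 16.13
tcp_pos: [0.5348, 0.0114, 0.2372]
orientation: [-0.001, 0.745, 0.667, -0.001]
wrist_force: [0.4, -0.0, -1.2]
finger_gap: 0.046
grip_force: 31.4
```

```bash
python3 - <<'E'
from h import *
s=load('s6'); L=[((x+.5)/5-.5+200,(y+.5)/5-.5+110) for x,y in[(235,200),(382,160)]]
t=np.radians(83.7);a=np.array([np.cos(t),np.sin(t),0])*.052;m=np.array([.5344,.015,.2305])
print(np.array(L),px(s,[m+a,m-a])); P=w(s,L,.2305); print(P,P.mean(0)); print(env.get_state()['tcp_pos'])
E
```

```text
[[246.6 149.6]
 [276.  141.6]] [[247.2210088  149.21156269]
 [276.2074969  140.91881964]]
[[ 0.53925534  0.06979784  0.2305    ]
 [ 0.52545365 -0.03224376  0.2305    ]] [0.5323545  0.01877704 0.2305    ]
[0.53476337 0.01135904 0.23719647]
```

Emit:
move_arm(
  moves=[0.001,0,-0.01,0,0.042,0.001,0,-0.03,0,0.042,0.001,0,-0.055,0,0.042,0.001,0,-0.08,0,0.042,0.001,0,-0.1,0,0.042,0.001,0,-0.112,0,0.042,0.001,0,-0.12,0,0.042,0.001,0,-0.124,0,0.042,0.001,0,-0.126,0,0.042,0.001,0,-0.126,0,0.042,0.001,0,-0.126,0,0.042],
)

```text
clock: 17.05
tcp_pos: [0.5372, 0.0113, 0.1131]
orientation: [0.001, 0.745, 0.667, 0.001]
wrist_force: [-0.4, 0.0, -0.6]
finger_gap: 0.046
grip_force: 31.4
```

Emit:
move_arm(
  moves=[0,0,-0.001,0,0.042,0,0,-0.002,0,0.042,0,0,-0.003,0,0.042,0,0,-0.003,0,0.042],
)

```text
clock: 17.38
tcp_pos: [0.5366, 0.0117, 0.1094]
orientation: [0.0, 0.745, 0.667, 0.0]
wrist_force: [0.6, -1.2, -1.6]
finger_gap: 0.046
grip_force: 31.4
```

Emit:
move_arm(
  moves=[-0.0005,0,-0.001,0,0.042,-0.001,0,-0.0015,0,0.042,-0.001,0,-0.002,0,0.042,-0.001,0,-0.002,0,0.042],
)

```text
clock: 17.72
tcp_pos: [0.5354, 0.0116, 0.1072]
orientation: [-0.0, 0.745, 0.667, -0.0]
wrist_force: [-0.1, 1.2, -0.5]
finger_gap: 0.0462
grip_force: 31.4
```

Emit:
move_arm(
  moves=[0,0,-0.0005,0,0.042,0,0,-0.001,0,0.042,0,0,-0.001,0,0.042,0,0,-0.001,0,0.042],
)

```text
clock: 18.05
tcp_pos: [0.5356, 0.0115, 0.1063]
orientation: [0.0, 0.745, 0.667, 0.0]
wrist_force: [0.8, 0.1, -1.4]
finger_gap: 0.0458
grip_force: 31.4
```

Emit:
move_arm(
  moves=[0,0,-0.0005,0,0.042,0,0,-0.001,0,0.042,0,0,-0.001,0,0.042,0,0,-0.001,0,0.042],
)

```text
clock: 18.38
tcp_pos: [0.5358, 0.0116, 0.1055]
orientation: [0.0, 0.745, 0.667, 0.0]
wrist_force: [-0.2, 0.2, 0.2]
finger_gap: 0.0459
grip_force: 31.6
```

Emit:
move_arm(
  moves=[0,0,-0.0004,0,0.042,0,0,-0.0004,0,0.042,0,0,-0.0004,0,0.042],
)

```text
clock: 18.63
tcp_pos: [0.5358, 0.0116, 0.1051]
orientation: [0.0, 0.745, 0.667, 0.0]
wrist_force: [1.2, -0.3, 0.9]
finger_gap: 0.0463
grip_force: 31.6
```

Contact is gentle, with little sideways force. Releasing and retreating.

Emit:
move_arm(
  moves=[0,0,0,0,0.046,0,0,0,0,0.049,0,0,0,0,0.053,0,0,0,0,0.06,0,0,0,0,0.07,0,0,0,0,0.07,0,0,0,0,0.07],
)

```text
clock: 19.22
tcp_pos: [0.5355, 0.0116, 0.1049]
orientation: [-0.0, 0.745, 0.667, -0.0]
wrist_force: [0.4, 0.6, 0.2]
finger_gap: 0.0701
grip_force: 0.0
```

Emit:
move_arm(
  moves=[0,0,0.005,0,0.07,0,0,0.015,0,0.07,0,0,0.035,0,0.07,0,0,0.065,0,0.07,0,0,0.1,0,0.07,0,0,0.13,0,0.07,-0.02,-0.03,0.14,0,0.07,-0.05,-0.06,0.14,0,0.07,-0.08,-0.09,0.14,0,0.07,-0.11,-0.12,0.14,0,0.07,-0.13,-0.15,0.14,0,0.07,-0.13,-0.15,0.14,0,0.07],
)

```text
clock: 20.22
tcp_pos: [0.4024, -0.1425, 0.2463]
orientation: [0.001, 0.747, 0.665, -0.001]
wrist_force: [1.2, 0.1, -0.1]
finger_gap: 0.0701
grip_force: 0.0
```

```bash
python3 - <<'E'
from h import *
s=env.get_state(); print({k:s[k] for k in('clock','tcp_pos','wrist_force')})
c=snap('scene','s7')
a=cv2.imread('pics/s7.png')[140:260,210:340]; cv2.imwrite('pics/c9.png',cv2.resize(a,None,fx=5,fy=5,interpolation=cv2.INTER_CUBIC))
# shift of picture in the cradle versus start
b=cv2.imread('pics/scene0.png'); T=cv2.cvtColor(b[174:206,244:282],cv2.COLOR_BGR2GRAY); I=cv2.cvtColor(cv2.imread('pics/s7.png'),cv2.COLOR_BGR2GRAY)[164:216,234:292]
r=cv2.matchTemplate(I,T,cv2.TM_CCOEFF_NORMED); print(cv2.minMaxLoc(r))
T=cv2.cvtColor(b[215:265,205:265],cv2.COLOR_BGR2GRAY); I=cv2.cvtColor(cv2.imread('pics/s7.png'),cv2.COLOR_BGR2GRAY)[205:275,195:275]
print(cv2.minMaxLoc(cv2.matchTemplate(I,T,cv2.TM_CCOEFF_NORMED)))
E
```

```text
{'clock': 20.2167, 'tcp_pos': array([ 0.40239059, -0.14252119,  0.24625015]), 'wrist_force': array([ 1.15804939,  0.10532829, -0.08650322])}
(-0.28988924622535706, 0.9686366319656372, (10, 20), (10, 10))
(-0.0794997289776802, 0.9995661377906799, (0, 0), (10, 10))
```

View pics/c9.png

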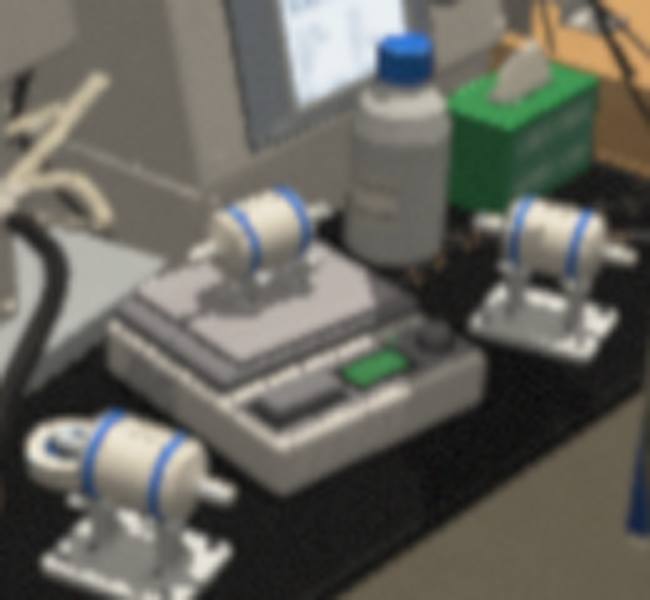

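c9 shows the next capsule in the cradle at (262,230), at zero pixel shift from where the first one lay. The weighed capsule is in the stand at (555,240), and the stored one is unmoved. The robot is clear, so I'm handing in.

Emit:
move_arm(
  moves=[0,0,0,0,0.07,0,0,0,0,0.07,0,0,0,0,0.07],
)

```text
clock: 20.52
tcp_pos: [0.4063, -0.1377, 0.2452]
orientation: [0.0, 0.744, 0.668, 0.0]
wrist_force: [0.2, -0.2, 0.7]
finger_gap: 0.07
grip_force: 0.0
```

```bash
python3 -c "
from workcell import env; print(env.hand_in())"
```

```text
the job is handed in; nothing more can be done
None
```

I handed the job in at about 20.5 s with no verdict returned: the weighed capsule is in the formerly empty stand, the tare key was pressed to its stop with the cradle empty and released, and the next capsule sits in the cradle where the first one lay.

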